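Settle the rocking soap stand and fill it from the organiser bin

TASK

The footed soap stand rocks because two of its feet are up on the rib of the brass saucer: without lifting it out, turn it in the saucer until all four feet stand on the saucer floor, and let go. Then lift the wooden bin straight out of the organiser, tip the soap ball from low above the stand into its dish without the fingers touching the soap, and put the bin fully back upright in its pocket. Leave the other things on the counter where they are.

Things in the scene. Friction and masses are not known exactly. Their poses are not given: they have to be found in the camera images.
- stand: White ceramic oblong soap stand, loose, about 0.2 kg: an open dish 90 (x) by 64 (y) with flat upright walls 4 thick, underside 16 and rim 44 above its feet, a small spout 11 long low at the +x end. Four round feet, radius 5, at x +-40, y +-30. Origin between the foot bottoms, z up. At the start two diagonal feet are on the rib and it leans about 7 deg.
- saucer: Round brass saucer, fixed, 134 across, 12 high, floor 4 above its origin (underside centre), inner radius 60. A copper-coloured raised rib, 20 wide, 6 high, runs right across the floor along the saucer's y axis. The stand sits flat, origin at floor height, when all feet clear the rib, e.g. its long x axis square across the rib (within 30 deg).
- organiser: Grey organiser frame, fixed, walls 5 thick and 32 high, floor 4. Its large pocket, 89 (x) by 67 (y) inside, is centred on the origin (underside); a narrow second pocket at its +y side holds the nail buffer.
- bin: Wooden insert bin, loose, 0.11 kg, 84 (x) by 62 (y), side and back walls 44 high, 3 thick, bottom edge bevelled by 3. In the organiser's large pocket (2.5 clearance each side, same axes at the start) its origin (underside centre) is 4 above the organiser's. At the back (+x) a dark upright tab to pinch: 10 thick (x), 28 wide (y), up to 90 high.
- bin_tab (a point): Good grasp point, mid-thickness of the bin's tab: x +37, 70 above the bin's underside. Axes as the bin's. The tab stands free from 44 to 90.
- bin_lip (a point): Middle of the bin's low front pouring edge: x -42, 26 above the underside. Axes as the bin's. Inside, a ramp rises from mid-floor to this edge: the soap rolls out over it once the bin is tipped front (-x) down by more than about 27 deg (0.47 rad).
- soap_center (a point): Centre of the green soap ball, 32 in diameter, at the start in the bin.
- dish (a point): Centre of the stand's dish floor, about 19 above the feet; the dish is 82 (x) by 56 (y) inside, 25 deep, its floor falling slightly to a drain slot in the middle. Axes as the stand's.
- soap: The green soap ball itself, 32 in diameter, 20 g, loose; its axes roll with it.
- varnish: Amber nail varnish bottle with black cap, 36 across, 68 high; origin under its centre. Bystander.
- ring_cone: White ceramic ring cone, 54 across, 87 high; origin under its centre. Bystander.
- pusher: Steel cuticle pusher lying along its x, 125 long, 10 thick. Bystander.
- tumbler: Blue ceramic tumbler, 68 across, 90 high; origin under its centre. Bystander.
- buffer: Wooden nail buffer block 82 by 26 by 26 in the organiser's narrow pocket. Bystander.

How it is judged:
By the outcome, as a careful person would: the job done as asked, in the order asked, and still so for the second after the job is handed in, with the robot touching nothing.
It also fails if it takes over 61 s, if anything falls off the work surface, if the arm or the gripper's body presses on something with over 40 N, if the wrist force passes 120 N, or if a joint passes its speed limit or range.

ROBOT

A 6-joint arm with a two-finger parallel gripper is mounted at the origin on the work surface. World frame = base frame: x ahead of the robot, y to its left, z up, the work surface at z = 0. Lengths are in mm, angles in rad, forces in N, time in s.
With the tool pointing down it reaches from about 325 to 925 mm from the base axis. Payload 3.1 kg.
Tool frame: the origin (TCP) lies at the very end of the fingers, on their centre line; the grasp point (between the pads) lies 19 mm behind it (ctrl.grip_depth is the distance from the TCP to the grasp point, in mm); y points along the fingers, x is the direction in which the jaws open and shut, and the axes are right-handed (so a half turn about y gives the same grasp; the last joint's range is limited). The gripper opens to 85 mm and grips with 20 to 120 N. Pads are 22 mm wide; open, the fingers measure 114 mm over their backs; the gripper's body (76 mm by 85 mm) begins 54 mm behind the grasp point. The pads swing forward as they close: fully open they stand 13 mm farther back than shut.
Start: joints at [1.063, 0.217, 1.613, -0, 1.311, -0.112], TCP at [240.95, 576.7, 231.3] pointing down, gripper open.
Joint ranges: [-2.75, 2.75], [-0.78, 2.1], [0.31, 2.55], [-1.13, 4.27], [0.13, 2.63], [-2.58, 2.58]. Speed limits (rad/s): [2.79, 2.79, 3.14, 3.14, 3.14, 3.14].

INTERFACE

Orientations are given as [roll, pitch, yaw] about the fixed x, y, z axes, in that order (R = Rz(yaw) Ry(pitch) Rx(roll)).
In Python, from bench import ctrl gives the robot as it stands. The module is installed in compiled form; this text tells all that it offers.
- The arm moves only by the tool apply_moves, never from a script. Its argument "plan" is a list of rows, each a list of 3 entries, a list of its own where there are three numbers: the closure, from 0 (fully open) to 1 (shut), then the shift along the tool's x, y, z in mm, then the turn about the tool's y in rad. In form: [[hand, [tx, ty, tz], roll], ...]. A call has 1 to 8 rows; each row is the pose to reach, as a shift and turn from the pose measured when the call began, along the tool's axes at that moment; what a row does not reach only later rows make up. A row lasts 1/8 s, in which the tool goes at most 62.5 mm and 10.7 degrees, less where a joint would pass 70% of its speed; a pose out of reach is approached as far as the arm can. A call with a gripper value outside its range is refused whole. The fingers move at their own pace and stop on an object; "force" is the grip in N (left out, the last holds). Time passes only in rows, so rows that repeat a pose let the fingers close. It gives the time, the measured TCP pose, the force and the opening at its end, in the units of the state.
- ctrl.sense(): the state, without advancing time (a new reading comes with each control period).
- ctrl.get_image(name): name is "scene" or "side" or "wrist"; returns a dict with "img" (420x560x3 uint8, red, green, blue), "mtx" (3x3 intrinsics, pixels), "dist" ([k1, k2, p1, p2, k3] as OpenCV has them; the pictures are not rectified), "rvec" (rotation vector, rad) and "tvec" (3), from world to camera coordinates, as OpenCV has them. Camera axes: x right, y down, z forward; pixel columns grow to the right and rows downward; lengths in mm; the calibration is good to about 2 mm. A picture is of the moment at which its call begins. There is no depth.
- ctrl.close_job(): hands the job in, once; it reports no verdict.
The state is a dict: "clock": time; "qpos": joint angles; "qd": joint speeds; "joint_torque": joint torques, N m; "tool_pos": TCP position; "ee_rot": TCP orientation; "wrist_force": force on the tool from outside, world axes, zero at the start; "moment": the same for the moment, N m; "width": finger opening in mm.
Only numpy, scipy, OpenCV 4.12 (cv2) and the standard library are available. Lean on these libraries where they do the work, as an engineer would, in place of code of your own. Each camera call takes 0.05 s, during which the arm holds its last target. There are 200 camera calls.

## Working session

There is one attempt and no reset: what is moved stays moved. The work goes in short steps, Python scripts to look and compute and a tool call to move; the robot and the scene stay as the last step left them, time stands still between calls to the robot, and variables do not carry over. Pictures are saved under pics/ and viewed, about 8 in all and at most 12, crops included, and the job is handed in when it is done.

Besides the shell and the picture viewer there is one more tool, called after ">>>" by a JSON object that holds its "fn" and its "kwargs", one argument or row to a line. apply_moves: Moves the arm, as the interface text tells. Its arguments: {"type":"object","properties":{"plan":{"type":"array","items":{"type":"array"}},"force":{"type":"number"}},"required":["plan"]}

```bash
mkdir -p pics && cat > h.py <<'E'
import numpy as np, cv2
from scipy.spatial.transform import Rotation as R
from bench import ctrl
def shot(n,f=None):
    d=ctrl.get_image(n)
    if f: cv2.imwrite('pics/'+f,d['img'][:,:,::-1])
    return d
def ray(d,uv):
    p=cv2.undistortPoints(np.array([[uv]],float),np.array(d['mtx'],float),np.array(d['dist'],float))[0,0]
    M=cv2.Rodrigues(np.array(d['rvec'],float))[0]; t=np.array(d['tvec'],float).ravel()
    return -M.T@t, M.T@np.array([p[0],p[1],1])
def onz(d,uv,z):
    o,v=ray(d,uv); return o+v*(z-o[2])/v[2]
def two(d1,a,d2,b):
    o1,v1=ray(d1,a);o2,v2=ray(d2,b)
    s=np.linalg.lstsq(np.c_[v1,-v2],o2-o1,rcond=None)[0]
    p,q=o1+v1*s[0],o2+v2*s[1]; return (p+q)/2,np.linalg.norm(p-q)
def proj(d,P):
    return cv2.projectPoints(np.array(P,float).reshape(-1,1,3),np.array(d['rvec'],float),np.array(d['tvec'],float),np.array(d['mtx'],float),np.array(d['dist'],float))[0].reshape(-1,2)
E
python3 - <<'E'
from h import *
import pickle
s=ctrl.sense(); print(s['tool_pos'],s['ee_rot'],s['width'],s['wrist_force'])
D={n:shot(n) for n in('scene','side','wrist')}
pickle.dump(D,open('d0.pkl','wb'))
cv2.imwrite('pics/s0.png',D['scene']['img'][:,:,::-1]);cv2.imwrite('pics/s1.png',D['side']['img'][:,:,::-1])
cv2.imwrite('pics/s2.png',D['wrist']['img'][:,:,::-1])
for n in D: print(n,ray(D[n],(280,210)))
E
```

```text
[240.53746235 575.96757933 229.94684614] [-1.57052792  0.00240034  1.17502513] 85.22762952674383 [-0.03464251  0.17074557  0.12220974]
scene (array([1100.28707737, -365.37881222,  482.75744   ]), array([-0.65743068,  0.53080712, -0.5349399 ]))
side (array([ 223.76901549, -559.15789434,  677.24410457]), array([ 0.41015428,  0.63121689, -0.65830982]))
wrist (array([174.1523339 , 602.86799476, 372.73645083]), array([ 0.26167343, -0.11752349, -0.95800051]))
```

View pics/s0.png

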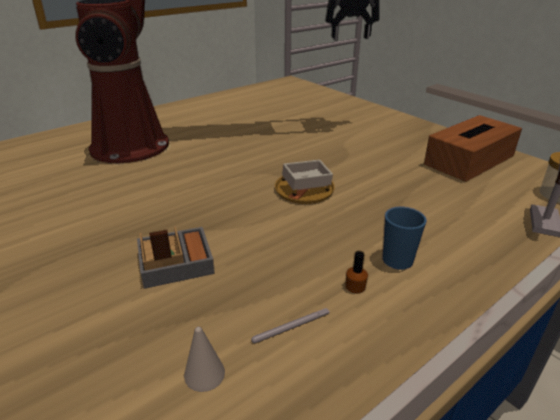

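View pics/s1.png

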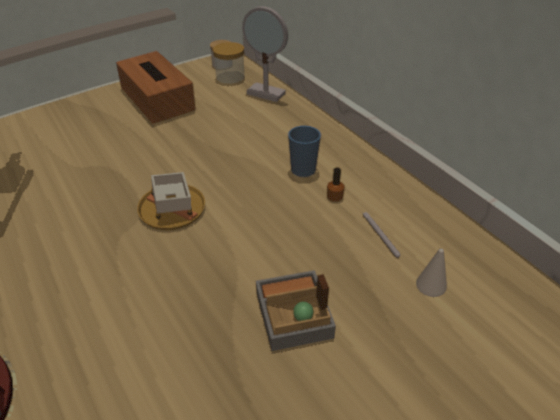

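Scene view: saucer and stand near (305,185), organiser and bin near (175,255), bystanders below that. Side view: saucer near (171,205), organiser near (295,308), soap at (304,313), tab at (322,291).

```bash
python3 - <<'E'
from h import *
import pickle
D=pickle.load(open('d0.pkl','rb'))
a=D['side']['img'][160:240,125:215,::-1]; b=D['side']['img'][265:355,245:345,::-1]; c=D['scene']['img'][150:210,265:345,::-1]; e=D['scene']['img'][220:292,125:221,::-1]
f=lambda x:cv2.resize(x,(400,300),interpolation=cv2.INTER_CUBIC)
cv2.imwrite('pics/c0.png',np.vstack([np.hstack([f(a),f(b)]),np.hstack([f(c),f(e)])]))
# saucer in both views: brass mask
for n,bx in(('side',(120,150,220,240)),('scene',(260,140,350,210))):
    im=D[n]['img'];x0,y0,x1,y1=bx
    h=cv2.cvtColor(im,cv2.COLOR_RGB2HSV)[y0:y1,x0:x1]
    m=((h[...,1]>140)&(h[...,2]>60)&(h[...,0]<30)).astype(np.uint8)
    cs=max(cv2.findContours(m,0,1)[0],key=cv2.contourArea); 
    hull=cv2.convexHull(cs)[:,0]+[x0,y0]; P=np.array([onz(D[n],p,8)[:2] for p in hull])
    print(n,cv2.boundingRect(hull.astype(np.int32)),P.min(0),P.max(0),cv2.minEnclosingCircle(P.astype(np.float32)))
im=D['side']['img'];h=cv2.cvtColor(im,cv2.COLOR_RGB2HSV)
m=((h[...,0]>40)&(h[...,0]<90)&(h[...,1]>70)).astype(np.uint8);m[:265]=0;m[350:]=0
ys,xs=np.nonzero(m);print('soap',xs.mean(),ys.mean(),len(xs),onz(D['side'],(xs.mean(),ys.mean()),27))
# tab top: scene/side ; rough
print('tab',two(D['scene'],(160,232),D['side'],(322,278)))
E
```

```text
side (138, 186, 67, 44) [406.06328623 142.40584637] [537.03549998 277.76151507] ((469.4838562011719, 210.532470703125), 68.9207763671875)
scene (275, 177, 60, 28) [406.20767898 138.80593927] [542.91683112 271.42667059] ((475.765380859375, 204.64341735839844), 70.59444427490234)
soap 302.8375451263538 310.6281588447653 277 [ 529.63014071 -151.72617496   27.        ]
tab (array([ 555.40216185, -162.03983192,   94.0692782 ]), np.float64(3.2696026016609134))
```

View pics/c0.png

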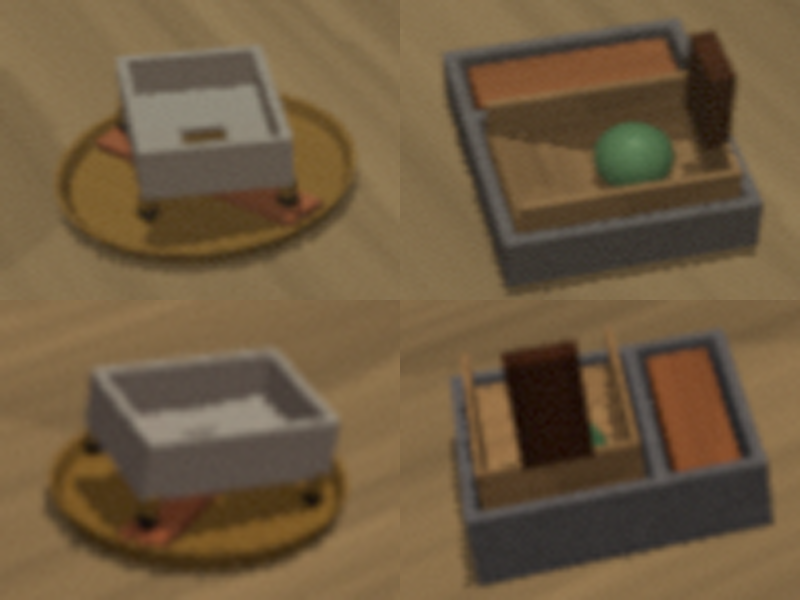

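```bash
python3 - <<'E'
from h import *
import pickle
D=pickle.load(open('d0.pkl','rb'))
S,C=D['side'],D['scene']
fs=lambda u,v:(125+u/4.444,160+v/3.75)
fo=lambda u,v:(245+u/4,265+v/3.333)
fc=lambda u,v:(265+u/5,150+(v-300)/5)
fe=lambda u,v:(125+(u-400)/4.167,220+(v-300)/4.167)
r=[onz(S,fs(*p),10)[:2] for p in((110,140),(312,207))];print('rib',r,np.degrees(np.arctan2(*(r[1]-r[0])[::-1])))
q=[onz(S,fs(*p),50)[:2] for p in((118,58),(262,50),(292,140),(138,152))]
for i in range(4): d=q[(i+1)%4]-q[i];print('stand side',q[i].round(),np.linalg.norm(d).round(),np.degrees(np.arctan2(d[1],d[0])).round())
print(np.mean(q,0))
q=[onz(C,fc(*p),50)[:2] for p in((90,370),(275,350),(338,415),(150,445))]
for i in range(4): d=q[(i+1)%4]-q[i];print('stand sc',q[i].round(),np.linalg.norm(d).round(),np.degrees(np.arctan2(d[1],d[0])).round())
print(np.mean(q,0))
q=[onz(S,fo(*p),32)[:2] for p in((45,55),(280,22),(357,200),(105,240))]
for i in range(4): d=q[(i+1)%4]-q[i];print('org',q[i].round(),np.linalg.norm(d).round(),np.degrees(np.arctan2(d[1],d[0])).round(1))
q=[onz(C,fe(*p),94)[:2] for p in((505,350),(578,342))];d=q[1]-q[0];print('tab',q,np.linalg.norm(d),np.degrees(np.arctan2(d[1],d[0])))
q=[onz(C,fe(*p),32)[:2] for p in((470,520),(770,462))];d=q[1]-q[0];print('org back',q,np.linalg.norm(d),np.degrees(np.arctan2(d[1],d[0])))
q=[onz(S,(s),90)[:2] for s in [fo(300,38),fo(328,130)]];print(q)
for n,p in(('tumbler',(400,262)),('varn',(357,288))): print(n,onz(C,p,0))
E
```

```text
rib [array([444.20039024, 254.89707438]), array([496.76225578, 156.60861111])] -61.86339998281403
stand side [460. 267.] 64.0 -28.0
stand side [517. 238.] 77.0 -106.0
stand side [496. 163.] 64.0 155.0
stand side [437. 191.] 80.0 73.0
[477.42210964 214.81551433]
stand sc [424. 189.] 86.0 65.0
stand sc [460. 267.] 67.0 -20.0
stand sc [523. 244.] 86.0 -110.0
stand sc [494. 164.] 74.0 161.0
[475.46132028 215.9849359 ]
org [499. -66.] 98.0 -20.7
org [ 590. -100.] 110.0 -110.8
org [ 551. -203.] 96.0 159.5
org [ 461. -169.] 110.0 70.1
tab [array([ 547.20378698, -175.71609916]), array([ 559.35509559, -152.13567983])] 26.527164879136688 62.737337141247195
org back [array([ 554.66858366, -203.65369189]), array([595.23916994, -96.45102411])] 114.62279201772516 69.27097465221868
[array([ 557.50799002, -153.11819211]), array([ 535.00737723, -200.38630659])]
tumbler [768.54936493 170.73232921   0.        ]
varn [ 7.66911421e+02  6.34446533e+01 -5.68434189e-14]
```

>>> {"fn": "apply_moves", "kwargs": {
  "plan": [
    [0,[-244,60,-357],1.52],
    [0,[-244,60,-357],1.52],
    [0,[-244,60,-357],1.52],
    [0,[-244,60,-357],1.52],
    [0,[-244,60,-357],1.52],
    [0,[-244,60,-357],1.52],
    [0,[-244,60,-357],1.52],
    [0,[-244,60,-357],1.52]
  ]
}}

```text
clock: 1.15
tool_pos: [477.4, 209.3, 169.6]
ee_rot: [-1.574, 0.001, -0.338]
wrist_force: [-0.8, 0.2, -0.1]
width: 85.6
```

```bash
cat >> h.py <<'E'
def to(P,yaw=None,pr=True):
    "tool-frame shift to world TCP P, and roll to reach yaw (rad)"
    s=ctrl.sense();M=R.from_euler('xyz',s['ee_rot']).as_matrix()
    d=M.T@(np.array(P,float)-s['tool_pos']); x=M[:,0]
    cur=np.arctan2(x[1],x[0]); r=None if yaw is None else -((yaw-cur+np.pi)%(2*np.pi)-np.pi)
    print('t%.2f'%s['clock'],'pos',np.round(s['tool_pos'],1),'rot',np.round(s['ee_rot'],3),'w%.1f'%s['width'],'F',np.round(s['wrist_force'],1),'q',np.round(s['qpos'],2),'\n shift',d.round(1),'roll',r)
E
python3 - <<'E'
from h import *
to([475,213,24],np.radians(-20))
d=shot('wrist','w1.png')
import pickle;pickle.dump(d,open('w1.pkl','wb'))
E
```

```text
t1.15 pos [477.4 209.3 169.6] rot [-1.574e+00  1.000e-03 -3.380e-01] w85.6 F [-0.8  0.2 -0.1] q [ 0.28  0.06  1.91 -0.    1.17  0.62] 
 shift [ -3.4 145.6   3.3] roll 0.011473315652510863
```

View pics/w1.png

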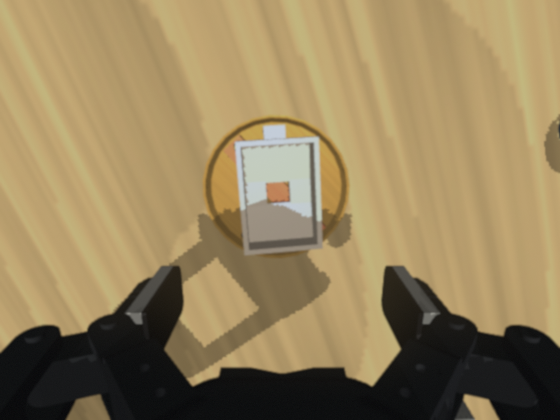

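Wrist view: stand rim corners (237,140), (319,137), (323,247), (244,254), spout at (275,130), saucer rim centred at (277,186).

```bash
python3 - <<'E'
from h import *
import pickle
d=pickle.load(open('w1.pkl','rb'))
q=[onz(d,p,50)[:2] for p in((237,140),(319,137),(323,247),(244,254))]
for i in range(4): e=q[(i+1)%4]-q[i];print(q[i].round(1),np.linalg.norm(e).round(1),np.degrees(np.arctan2(e[1],e[0])).round(1))
print('c',np.mean(q,0),'spout',onz(d,(275,130),25)[:2],'saucer',onz(d,(277,185.5),11)[:2], 'ex',[onz(d,p,12)[:2].round() for p in((206,186),(348,186),(277,117),(277,255))])
c=np.mean(q,0); to([c[0],c[1],26],np.radians(-20))
E
```

```text
[461.1 265.4] 62.2 -17.3
[520.5 246.9] 90.1 -105.5
[496.5 160.1] 66.2 166.1
[432.2 176. ] 94.0 72.1
c [477.58028122 212.09986784] spout [489.83830225 261.5091165 ] saucer [474.44400322 213.94740385] ex [array([414., 235.]), array([535., 193.]), array([495., 271.]), array([452., 150.])]
t1.20 pos [476.6 210.8 169.9] rot [-1.574e+00  1.000e-03 -3.400e-01] w85.2 F [0.  0.6 0.5] q [ 0.28  0.06  1.91 -0.    1.17  0.62] 
 shift [  0.7 143.9   1.9] roll 0.009326909117198579
```

>>> {"fn": "apply_moves", "kwargs": {
  "plan": [
    [0,[1,60,2],-0.045],
    [0,[1,115,2],-0.045],
    [0,[1,140,2],-0.045],
    [0,[1,146,2],-0.045],
    [0,[1,146,2],-0.045],
    [0.3,[1,146,2],-0.045],
    [0.3,[1,146,2],-0.045],
    [0.3,[1,146,2],-0.045]
  ],
  "force": 25
}}

```text
clock: 2.2
tool_pos: [479.9, 212.5, 25.9]
ee_rot: [-1.571, -0.002, -0.295]
wrist_force: [0.4, -1.4, 6.8]
width: 64.2
```

>>> {"fn": "apply_moves", "kwargs": {
  "plan": [
    [0.4,[0,0,0],0],
    [0.4,[0,0,0],0],
    [0.4,[0,0,0],0]
  ]
}}

```text
clock: 2.58
tool_pos: [480.2, 212.5, 26.1]
ee_rot: [-1.571, -0.003, -0.295]
wrist_force: [0.6, -0.7, 2.4]
width: 64.3
```

>>> {"fn": "apply_moves", "kwargs": {
  "plan": [
    [0.4,[0,0,0],0.12],
    [0.4,[-1,0,0],0.26],
    [0.4,[-2,0,-1],0.4],
    [0.4,[-3,0,-2],0.54],
    [0.4,[-3.5,0,-2],0.68],
    [0.4,[-3.5,0,-2],0.785],
    [0.4,[-3.5,2,-2],0.785],
    [0.4,[-3.5,3,-2],0.785]
  ]
}}

```text
clock: 3.58
tool_pos: [474.9, 211.2, 23.2]
ee_rot: [-1.573, -0.002, -1.078]
wrist_force: [-6.0, -1.9, 9.0]
width: 64.0
```

>>> {"fn": "apply_moves", "kwargs": {
  "plan": [
    [0.4,[0,2,0],0],
    [0.4,[0,3,0],0]
  ]
}}

```text
clock: 3.82
tool_pos: [473.9, 211.5, 20.7]
ee_rot: [-1.575, -0.0, -1.076]
wrist_force: [-6.5, 1.2, 8.8]
width: 63.5
```

Release and rise, then look.

>>> {"fn": "apply_moves", "kwargs": {
  "plan": [
    [0,[0,0,0],0],
    [0,[0,0,0],0],
    [0,[0,0,0],0],
    [0,[0,-30,0],0],
    [0,[0,-90,0],0],
    [0,[0,-145,0],0],
    [0,[0,-145,0],0],
    [0,[0,-145,0],0]
  ]
}}

```text
clock: 4.82
tool_pos: [474.1, 211.7, 165.4]
ee_rot: [-1.576, -0.0, -1.075]
wrist_force: [-0.2, 1.2, -0.8]
width: 85.4
```

```bash
python3 - <<'E'
from h import *
import pickle
w=shot('wrist');s=shot('side');c=shot('scene');pickle.dump((w,s,c),open('d1.pkl','wb'))
f=lambda x:cv2.resize(x[:,:,::-1],(400,300),interpolation=cv2.INTER_CUBIC)
cv2.imwrite('pics/c1.png',np.vstack([f(w['img']),np.zeros((0,400,3),np.uint8)]))
cv2.imwrite('pics/c1.png',np.hstack([np.vstack([f(w['img'][90:270,160:400]),f(s['img'][160:240,125:215])]),np.vstack([f(c['img'][150:210,265:345]),f(c['img'][220:292,125:221])])]))
to([475,213,150])
E
```

```text
t4.97 pos [472.8 211.3 163.4] rot [-1.580e+00  1.000e-03 -1.076e+00] w85.5 F [-0.3  0.2 -0.4] q [ 0.29  0.07  1.92 -0.    1.17  1.36] 
 shift [-0.5 13.4  2.9] roll None
```

View pics/c1.png

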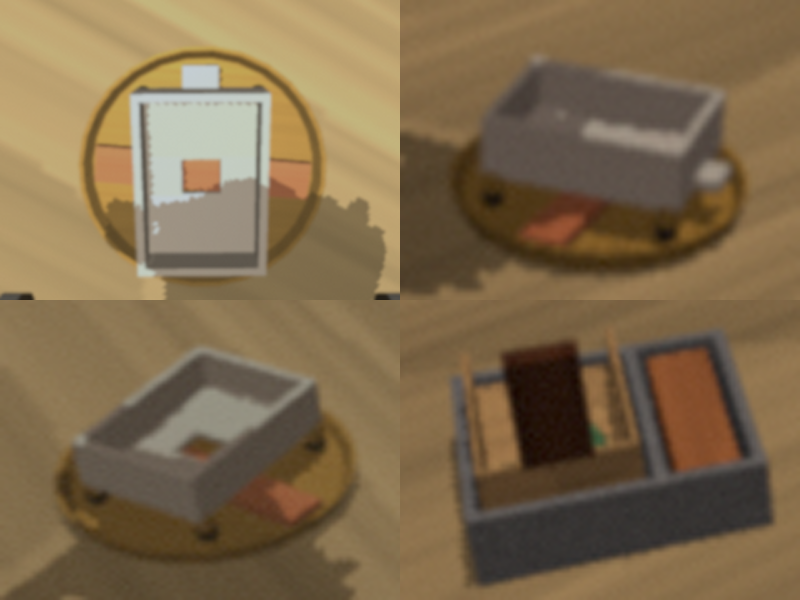

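Stand is flat and square across the rib (spout at (201,76), rib visible each side, feet clear of it). The row format has no tilt, so I check what the arm does beyond its reach, high up and empty-handed.

>>> {"fn": "apply_moves", "kwargs": {
  "plan": [
    [0,[45,-240,600],0],
    [0,[45,-240,600],0],
    [0,[45,-240,600],0],
    [0,[45,-240,600],0],
    [0,[45,-240,600],0],
    [0,[45,-240,600],0],
    [0,[45,-240,600],0],
    [0,[45,-240,600],0]
  ]
}}

```text
clock: 5.98
tool_pos: [861.0, 384.3, 323.9]
ee_rot: [-1.557, -0.001, -1.076]
wrist_force: [52.2, 23.7, 16.5]
width: 85.5
```

>>> {"fn": "apply_moves", "kwargs": {
  "plan": [
    [0,[0,0,200],0],
    [0,[0,0,200],0],
    [0,[0,0,200],0],
    [0,[0,0,200],0]
  ]
}}

```text
clock: 6.48
tool_pos: [882.0, 405.9, 284.9]
ee_rot: [-1.508, -0.004, -1.076]
wrist_force: [-0.3, -0.1, -0.0]
width: 85.5
```

```bash
python3 - <<'E'
from h import *
to([475,213,300])
E
```

```text
t6.47 pos [882.  405.9 284.9] rot [-1.508 -0.004 -1.076] w85.5 F [-0.3 -0.1 -0. ] q [0.36 1.04 0.31 0.01 1.73 1.43] 
 shift [ -23.6  -43.5 -447.9] roll None
```

It does tilt at the reach limit (roll -1.57 → -1.508). Push further to see how much authority there is.

>>> {"fn": "apply_moves", "kwargs": {
  "plan": [
    [0,[0,-50,100],0],
    [0,[0,-100,200],0],
    [0,[0,-150,300],0],
    [0,[0,-200,400],0],
    [0,[0,-200,400],0],
    [0,[0,-200,400],0]
  ]
}}

```text
clock: 7.22
tool_pos: [874.7, 416.7, 336.1]
ee_rot: [-1.459, -0.006, -1.076]
wrist_force: [0.7, 0.3, -0.9]
width: 85.3
```

```bash
python3 - <<'E'
from h import *
to([475,213,300])
E
```

```text
t7.22 pos [874.7 416.7 336.1] rot [-1.459 -0.006 -1.076] w85.3 F [ 0.7  0.3 -0.9] q [0.37 0.99 0.31 0.01 1.74 1.45] 
 shift [ -10.9  -14.4 -449.7] roll None
```

```bash
python3 - <<'E'
from h import *
to([340,-60,150],np.radians(-100))
E
```

```text
t7.22 pos [874.7 416.7 336.1] rot [-1.459 -0.006 -1.076] w85.3 F [ 0.7  0.3 -0.9] q [0.37 0.99 0.31 0.01 1.74 1.45] 
 shift [ 164.3  108.  -713.6] roll 0.6694676964065849
```

>>> {"fn": "apply_moves", "kwargs": {
  "plan": [
    [0,[10,5,-45],0],
    [0,[24,14,-105],0.1],
    [0,[38,24,-165],0.2],
    [0,[52,33,-225],0.3],
    [0,[66,42,-285],0.4],
    [0,[80,51,-345],0.5],
    [0,[94,60,-405],0.6],
    [0,[107,69,-465],0.67]
  ]
}}

```text
clock: 8.22
tool_pos: [531.4, 110.6, 218.4]
ee_rot: [-1.478, 0.065, -1.745]
wrist_force: [0.6, -1.0, 0.4]
width: 85.0
```

```bash
python3 - <<'E'
from h import *
to([340,-60,150],np.radians(-100))
E
```

```text
t8.22 pos [531.4 110.6 218.4] rot [-1.478  0.065 -1.745] w85.0 F [ 0.6 -1.   0.4] q [ 0.05 -0.02  1.9   0.05  1.16  1.78] 
 shift [ 205.2   40.3 -163.5] roll 0.0005653049881164662
```

>>> {"fn": "apply_moves", "kwargs": {
  "plan": [
    [0,[45,9,-36],0],
    [0,[91,18,-72],0],
    [0,[137,27,-109],0],
    [0,[182,36,-145],0],
    [0,[205,40,-163],0]
  ]
}}

```text
clock: 8.85
tool_pos: [338.2, -60.7, 149.3]
ee_rot: [-1.479, 0.064, -1.746]
wrist_force: [-0.5, -0.2, 0.2]
width: 85.5
```

```bash
python3 - <<'E'
from h import *
to([340,-60,50])
to([250,-44,50])
M=R.from_euler('xyz',ctrl.sense()['ee_rot']).as_matrix();print('u',-M[:,1])
E
```

```text
t8.85 pos [338.2 -60.7 149.3] rot [-1.479  0.064 -1.746] w85.5 F [-0.5 -0.2  0.2] q [-0.46 -0.44  2.37  0.1   1.14  1.25] 
 shift [ 5.4 98.9 -7.4] roll None
t8.85 pos [338.2 -60.7 149.3] rot [-1.479  0.064 -1.746] w85.5 F [-0.5 -0.2  0.2] q [-0.46 -0.44  2.37  0.1   1.14  1.25] 
 shift [  5.4  90.5 -98.5] roll None
u [-0.10164379 -0.04703188  0.99370848]
```

```bash
python3 - <<'E'
from h import *
to([262,35,55])
E
```

```text
t8.85 pos [338.2 -60.7 149.3] rot [-1.479  0.064 -1.746] w85.5 F [-0.5 -0.2  0.2] q [-0.46 -0.44  2.37  0.1   1.14  1.25] 
 shift [ -74.7   90.5 -100.4] roll None
```

>>> {"fn": "apply_moves", "kwargs": {
  "plan": [
    [0,[-23,28,-30],0],
    [0,[-46,55,-61],0],
    [0,[-70,84,-93],0],
    [0,[-75,90,-100],0]
  ]
}}

```text
clock: 9.35
tool_pos: [286.6, 38.3, 62.1]
ee_rot: [-1.498, 0.059, -1.744]
wrist_force: [-0.9, -0.4, -1.2]
width: 85.3
```

```bash
python3 - <<'E'
from h import *
to([220,40,55])
M=R.from_euler('xyz',ctrl.sense()['ee_rot']).as_matrix();print('u',-M[:,1])
E
```

```text
t9.35 pos [286.6  38.3  62.1] rot [-1.498  0.059 -1.744] w85.3 F [-0.9 -0.4 -1.2] q [-0.18 -0.44  2.55  0.07  0.96  1.53] 
 shift [ 10.2   1.7 -66.2] roll None
u [-0.08223293 -0.04512999  0.99559079]
```

>>> {"fn": "apply_moves", "kwargs": {
  "plan": [
    [0,[0,0,-60],0],
    [0,[0,0,-60],0]
  ]
}}

```text
clock: 9.6
tool_pos: [270.8, 56.4, 71.9]
ee_rot: [-1.529, 0.046, -1.742]
wrist_force: [0.3, -0.3, -0.7]
width: 85.4
```

>>> {"fn": "apply_moves", "kwargs": {
  "plan": [
    [0,[0,0,-150],0],
    [0,[0,0,-150],0]
  ]
}}

```text
clock: 9.85
tool_pos: [235.7, 98.9, 98.3]
ee_rot: [-1.564, 0.024, -1.744]
wrist_force: [0.4, -0.8, -0.1]
width: 84.9
```

>>> {"fn": "apply_moves", "kwargs": {
  "plan": [
    [0,[0,0,-150],0]
  ]
}}

```text
clock: 9.98
tool_pos: [203.4, 127.3, 116.3]
ee_rot: [-1.583, 0.006, -1.748]
wrist_force: [-0.5, 1.1, 0.8]
width: 85.1
```

>>> {"fn": "apply_moves", "kwargs": {
  "plan": [
    [0,[0,0,-150],0],
    [0,[0,0,-150],0],
    [0,[0,0,-150],0],
    [0,[0,0,-150],0]
  ]
}}

```text
clock: 10.48
tool_pos: [80.7, 199.3, 141.0]
ee_rot: [-1.597, -0.032, -1.734]
wrist_force: [-0.3, -0.1, -0.3]
width: 85.7
```

```bash
cat >> h.py <<'E'
def st():
    s=ctrl.sense();M=R.from_euler('xyz',s['ee_rot']).as_matrix();u=-M[:,1]
    b=R.from_euler('z',20,degrees=True).apply(u) # lean in bin axes
    print('lean bin axes',b.round(3),'toolx yaw',np.degrees(np.arctan2(M[1,0],M[0,0])).round(1))
    return s,M
E
python3 - <<'E'
from h import *
to([300,40,80]);st()
E
```

```text
t10.47 pos [ 80.7 199.3 141. ] rot [-1.597 -0.032 -1.734] w85.7 F [-0.3 -0.1 -0.3] q [ 0.85 -0.78  2.55  0.01  1.41  2.58] 
 shift [119.5  58.4 243.9] roll None
lean bin axes [0.02  0.036 0.999] toolx yaw -99.4
```

```bash
python3 - <<'E'
from h import *
to([300,-75,100],np.radians(-107))
E
```

```text
t10.47 pos [ 80.7 199.3 141. ] rot [-1.597 -0.032 -1.734] w85.7 F [-0.3 -0.1 -0.3] q [ 0.85 -0.78  2.55  0.01  1.41  2.58] 
 shift [233.6  41.5 262.2] roll 0.13346269208309858
```

>>> {"fn": "apply_moves", "kwargs": {
  "plan": [
    [0,[13,6,58],0],
    [0,[26,12,116],0],
    [0,[39,18,172],0.05],
    [0,[80,25,208],0.1],
    [0,[135,30,225],0.13],
    [0,[185,36,245],0.13],
    [0,[228,40,262],0.13],
    [0,[233,41,262],0.13]
  ]
}}

```text
clock: 11.48
tool_pos: [300.4, -79.1, 100.9]
ee_rot: [-1.592, -0.036, -1.874]
wrist_force: [0.8, 0.2, 0.1]
width: 85.5
```

```bash
python3 - <<'E'
from h import *
to([289,-72,45]);st();to([289-58,-72+14,35])
E
```

```text
t11.47 pos [300.4 -79.1 100.9] rot [-1.592 -0.036 -1.874] w85.5 F [0.8 0.2 0.1] q [-0.45 -0.34  2.41 -0.04  1.1   1.45] 
 shift [ -5.3  56.  -11.9] roll None
lean bin axes [0.019 0.037 0.999] toolx yaw -107.4
t11.47 pos [300.4 -79.1 100.9] rot [-1.592 -0.036 -1.874] w85.5 F [0.8 0.2 0.1] q [-0.45 -0.34  2.41 -0.04  1.1   1.45] 
 shift [ -1.7  67.4 -71.2] roll None
```

>>> {"fn": "apply_moves", "kwargs": {
  "plan": [
    [0,[-5,50,-12],0],
    [0,[-5,58,-12],0],
    [0,[-4,64,-45],0],
    [0,[-3,68,-72],0]
  ]
}}

```text
clock: 11.98
tool_pos: [248.1, -59.9, 38.0]
ee_rot: [-1.608, -0.037, -1.875]
wrist_force: [0.8, 0.6, 0.2]
width: 85.5
```

>>> {"fn": "apply_moves", "kwargs": {
  "plan": [
    [0,[0,10,-60],0],
    [0,[0,10,-60],0]
  ]
}}

```text
clock: 12.22
tool_pos: [239.9, -50.6, 40.1]
ee_rot: [-1.643, -0.043, -1.873]
wrist_force: [0.6, 0.7, 1.0]
width: 85.4
```

>>> {"fn": "apply_moves", "kwargs": {
  "plan": [
    [0,[0,10,-60],0],
    [0,[0,10,-60],0]
  ]
}}

```text
clock: 12.48
tool_pos: [230.2, -39.1, 44.4]
ee_rot: [-1.677, -0.049, -1.871]
wrist_force: [0.0, -1.5, -0.7]
width: 85.3
```

```bash
python3 - <<'E'
from h import *
to([289,-72,45]);st()
E
```

```text
t12.47 pos [230.2 -39.1  44.4] rot [-1.677 -0.049 -1.871] w85.3 F [ 0.  -1.5 -0.7] q [-0.39 -0.36  2.55 -0.07  1.06  1.52] 
 shift [14.  -6.9 65.5] roll None
lean bin axes [0.103 0.054 0.993] toolx yaw -107.2
```

>>> {"fn": "apply_moves", "kwargs": {
  "plan": [
    [0,[20,12,-55],0],
    [0,[20,12,-55],0]
  ]
}}

```text
clock: 12.72
tool_pos: [217.4, -51.1, 49.6]
ee_rot: [-1.709, -0.053, -1.872]
wrist_force: [0.2, 0.1, 0.3]
width: 85.3
```

>>> {"fn": "apply_moves", "kwargs": {
  "plan": [
    [0,[25,12,-55],0],
    [0,[25,12,-55],0]
  ]
}}

```text
clock: 12.98
tool_pos: [201.2, -71.5, 58.0]
ee_rot: [-1.741, -0.054, -1.875]
wrist_force: [0.1, -0.0, -0.1]
width: 85.5
```

>>> {"fn": "apply_moves", "kwargs": {
  "plan": [
    [0,[25,12,-55],0],
    [0,[25,12,-55],0]
  ]
}}

```text
clock: 13.22
tool_pos: [181.0, -95.7, 69.4]
ee_rot: [-1.77, -0.051, -1.879]
wrist_force: [0.4, 0.5, 0.6]
width: 85.4
```

```bash
python3 - <<'E'
from h import *
to([289,-72,45]);st()
E
```

```text
t13.22 pos [181.  -95.7  69.4] rot [-1.77  -0.051 -1.879] w85.4 F [0.4 0.5 0.6] q [-0.66 -0.44  2.55 -0.12  1.21  1.28] 
 shift [-56.5   2.2  98.1] roll None
lean bin axes [0.195 0.058 0.979] toolx yaw -107.7
```

```bash
python3 - <<'E'
from h import *
to([222,-130,42]);to([160,-94,42])
E
```

```text
t13.22 pos [181.  -95.7  69.4] rot [-1.77  -0.051 -1.879] w85.4 F [0.4 0.5 0.6] q [-0.66 -0.44  2.55 -0.12  1.21  1.28] 
 shift [18.8 18.  54.2] roll None
t13.22 pos [181.  -95.7  69.4] rot [-1.77  -0.051 -1.879] w85.4 F [0.4 0.5 0.6] q [-0.66 -0.44  2.55 -0.12  1.21  1.28] 
 shift [  3.4  31.1 -14.6] roll None
```

>>> {"fn": "apply_moves", "kwargs": {
  "plan": [
    [0,[19,18,54],0],
    [0,[19,18,54],0]
  ]
}}

```text
clock: 13.48
tool_pos: [221.3, -128.5, 38.4]
ee_rot: [-1.779, -0.046, -1.88]
wrist_force: [-0.7, 0.0, 0.6]
width: 85.6
```

>>> {"fn": "apply_moves", "kwargs": {
  "plan": [
    [0,[-12,20,-65],0],
    [0,[-12,20,-65],0],
    [0,[-12,20,-65],0]
  ]
}}

```text
clock: 13.85
tool_pos: [177.4, -103.9, 34.2]
ee_rot: [-1.791, -0.045, -1.88]
wrist_force: [1.1, 0.3, 0.9]
width: 85.4
```

>>> {"fn": "apply_moves", "kwargs": {
  "plan": [
    [0,[-12,20,-60],0],
    [0,[-12,20,-60],0]
  ]
}}

```text
clock: 14.1
tool_pos: [169.2, -93.7, 33.9]
ee_rot: [-1.832, -0.04, -1.88]
wrist_force: [0.3, -0.2, -0.6]
width: 85.3
```

>>> {"fn": "apply_moves", "kwargs": {
  "plan": [
    [0,[-12,20,-60],0],
    [0,[-12,20,-60],0]
  ]
}}

```text
clock: 14.35
tool_pos: [161.2, -82.1, 36.1]
ee_rot: [-1.873, -0.037, -1.88]
wrist_force: [0.6, -0.1, -0.5]
width: 85.6
```

```bash
python3 - <<'E'
from h import *
to([222,-130,42]);st()
E
```

```text
t14.35 pos [161.2 -82.1  36.1] rot [-1.873 -0.037 -1.88 ] w85.6 F [ 0.6 -0.1 -0.5] q [-0.64 -0.29  2.55 -0.14  1.16  1.32] 
 shift [ 27.3 -26.3  67.8] roll None
lean bin axes [0.296 0.047 0.954] toolx yaw -107.7
```

>>> {"fn": "apply_moves", "kwargs": {
  "plan": [
    [0,[42,-11,28],0],
    [0,[42,-11,28],0]
  ]
}}

```text
clock: 14.6
tool_pos: [179.2, -134.2, 40.7]
ee_rot: [-1.87, -0.039, -1.882]
wrist_force: [0.3, 0.5, 0.4]
width: 85.7
```

>>> {"fn": "apply_moves", "kwargs": {
  "plan": [
    [0,[-18,18,-55],0],
    [0,[-18,18,-55],0]
  ]
}}

```text
clock: 14.85
tool_pos: [145.8, -107.8, 42.0]
ee_rot: [-1.881, -0.037, -1.883]
wrist_force: [0.1, 0.4, -0.7]
width: 85.4
```

>>> {"fn": "apply_moves", "kwargs": {
  "plan": [
    [0,[-18,18,-50],0],
    [0,[-18,18,-50],0]
  ]
}}

```text
clock: 15.1
tool_pos: [142.0, -93.9, 45.9]
ee_rot: [-1.914, -0.032, -1.883]
wrist_force: [0.1, -0.2, -0.0]
width: 85.5
```

```bash
python3 - <<'E'
from h import *
to([250,-160,100],np.radians(-110));st()
E
```

```text
t15.10 pos [142.  -93.9  45.9] rot [-1.914 -0.032 -1.883] w85.5 F [ 0.1 -0.2 -0. ] q [-0.71 -0.31  2.55 -0.17  1.21  1.26] 
 shift [ 31.3 -91.5  98. ] roll 0.03640700513608586
lean bin axes [0.335 0.042 0.941] toolx yaw -107.9
```

```bash
python3 - <<'E'
from h import *
to([580,-168,160],np.radians(-110))
E
```

```text
t15.10 pos [142.  -93.9  45.9] rot [-1.914 -0.032 -1.883] w85.5 F [ 0.1 -0.2 -0. ] q [-0.71 -0.31  2.55 -0.17  1.21  1.26] 
 shift [ -60.6 -257.2  374.9] roll 0.03640700513608586
```

>>> {"fn": "apply_moves", "kwargs": {
  "plan": [
    [0,[-4,-25,20],0],
    [0,[-10,-66,60],0],
    [0,[-18,-100,110],0.036],
    [0,[-26,-135,158],0.036],
    [0,[-35,-168,210],0.036],
    [0,[-44,-202,262],0.036],
    [0,[-52,-232,315],0.036],
    [0,[-60,-256,365],0.036]
  ]
}}

```text
clock: 16.1
tool_pos: [572.7, -166.1, 161.4]
ee_rot: [-1.912, -0.044, -1.917]
wrist_force: [-0.2, -0.4, 0.4]
width: 85.6
```

>>> {"fn": "apply_moves", "kwargs": {
  "plan": [
    [0,[0,0,0],0]
  ]
}}

```text
clock: 16.23
tool_pos: [575.7, -166.8, 159.6]
ee_rot: [-1.911, -0.044, -1.916]
wrist_force: [-0.2, 0.5, 0.2]
width: 85.5
```

```bash
python3 - <<'E'
from h import *
import pickle
d=shot('wrist','w2.png');pickle.dump(d,open('w2.pkl','wb'))
to([547.5,-161.3,56],np.radians(-110));st()
E
```

```text
t16.27 pos [ 573.5 -166.3  159.3] rot [-1.914 -0.044 -1.916] w85.7 F [-0.5 -0.4  0.2] q [-0.37  0.45  1.49 -0.05  1.55  1.56] 
 shift [ -0.4 106.2  10.1] roll 0.0038549604832516238
lean bin axes [0.336 0.043 0.941] toolx yaw -109.8
```

View pics/w2.png

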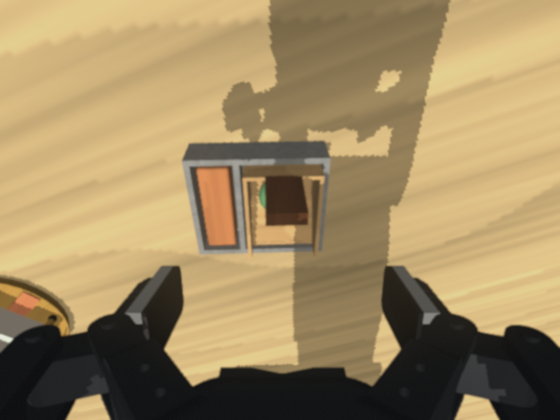

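```bash
python3 - <<'E'
from h import *
import pickle
d=pickle.load(open('w2.pkl','rb'))
print(ray(d,(280,210))[0])
ax=R.from_euler('z',-20,degrees=True)
O=np.array([519,-150,4.])
P=lambda p:O+ax.apply(p)
for n,p in(('top+x-y',(42,-14,90)),('top+x+y',(42,14,90)),('top-x+y',(32,14,90)),('top-x-y',(32,-14,90)),('base+x-y',(42,-14,44)),('base+x+y',(42,14,44)),('lip c',(-42,0,26))): print(n,proj(d,P(p)).round(0))
# organiser corner predictions
for p in((49.5,-38.5,28),(49.5,38.5+31+5,28),(-49.5,-38.5,28)): print(p,proj(d,P(p)).round(0))
for z in(94,): print(onz(d,(266,225),z),onz(d,(307,225),z))
h=cv2.cvtColor(d['img'],cv2.COLOR_RGB2HSV);m=((h[...,2]<75)&(h[...,0]<15)).astype(np.uint8);m[:170]=0;m[235:]=0;m[:,:255]=0;m[:,315:]=0
ys,xs=np.nonzero(m);
for y in range(ys.min(),ys.max()+1,6): print(y,xs[ys==y].min(),xs[ys==y].max())
E
```

```text
[ 685.76767636 -202.49537417  269.96924907]
top+x-y [[303. 215.]]
top+x+y [[260. 216.]]
top-x+y [[260. 228.]]
top-x-y [[302. 227.]]
base+x-y [[297. 178.]]
base+x+y [[260. 179.]]
lip c [[278. 246.]]
(49.5, -38.5, 28) [[327. 159.]]
(49.5, 74.5, 28) [[182. 162.]]
(-49.5, -38.5, 28) [[319. 252.]]
[ 554.73216413 -152.17606977   94.        ] [ 544.64851238 -177.42984112   94.        ]
176 277 292
182 267 301
188 267 302
194 267 303
200 267 304
206 267 305
212 267 305
218 269 295
```

>>> {"fn": "apply_moves", "kwargs": {
  "plan": [
    [0,[2,30,10],0.004],
    [0,[2,80,10],0.004],
    [0,[2,104,10],0.004],
    [0,[2,106,10],0.004],
    [0.5,[2,106,10],0.004],
    [1,[2,106,10],0.004],
    [1,[2,106,10],0.004],
    [1,[2,106,10],0.004]
  ],
  "force": 60
}}

```text
clock: 17.27
tool_pos: [548.6, -163.7, 58.3]
ee_rot: [-1.91, -0.044, -1.92]
wrist_force: [2.3, 0.2, 4.8]
width: 27.2
```

>>> {"fn": "apply_moves", "kwargs": {
  "plan": [
    [1,[0,0,0],0],
    [1,[0,0,0],0],
    [1,[0,0,0],0]
  ]
}}

```text
clock: 17.65
tool_pos: [549.0, -164.0, 58.4]
ee_rot: [-1.909, -0.044, -1.92]
wrist_force: [1.5, 0.2, 1.3]
width: 27.1
```

```bash
python3 - <<'E'
from h import *
s,M=st(); p=s['tool_pos'];to(p+[0,0,10]);to(p+[0,0,75])
print('ctrl',p)
E
```

```text
lean bin axes [0.331 0.042 0.943] toolx yaw -110.0
t17.65 pos [ 549.  -164.    58.4] rot [-1.909 -0.044 -1.92 ] w27.1 F [1.5 0.2 1.3] q [-0.38  0.52  1.6  -0.05  1.36  1.56] 
 shift [ 0.4 -9.4 -3.3] roll None
t17.65 pos [ 549.  -164.    58.4] rot [-1.909 -0.044 -1.92 ] w27.1 F [1.5 0.2 1.3] q [-0.38  0.52  1.6  -0.05  1.36  1.56] 
 shift [  3.3 -70.7 -24.8] roll None
ctrl [ 549.00734097 -163.97916464   58.44282405]
```

>>> {"fn": "apply_moves", "kwargs": {
  "plan": [
    [1,[0.7,-14,-5],0],
    [1,[1.6,-33,-11.5],0],
    [1,[2.6,-57,-20],0],
    [1,[3.7,-80,-28],0],
    [1,[4.7,-103,-36],0],
    [1,[5.3,-122,-43],0],
    [1,[5.3,-122,-43],0]
  ],
  "force": 90
}}

```text
clock: 18.52
tool_pos: [550.5, -164.1, 190.7]
ee_rot: [-1.903, -0.045, -1.92]
wrist_force: [0.2, 0.0, -0.8]
width: 26.7
```

```bash
python3 - <<'E'
from h import *
st();a=shot('side');b=shot('scene')
f=lambda x:cv2.resize(x[:,:,::-1],(400,300),interpolation=cv2.INTER_CUBIC)
cv2.imwrite('pics/c3.png',np.hstack([f(a['img'][190:355,205:425]),f(b['img'][140:290,85:285])]))
to([549,-164,58.4])
E
```

```text
lean bin axes [0.326 0.042 0.944] toolx yaw -110.0
t18.62 pos [ 548.8 -163.4  187.7] rot [-1.909 -0.044 -1.92 ] w26.5 F [ 0.5 -0.2 -1.4] q [-0.38  0.37  1.54 -0.05  1.57  1.55] 
 shift [ -5.3 121.8  43.2] roll None
```

View pics/c3.png

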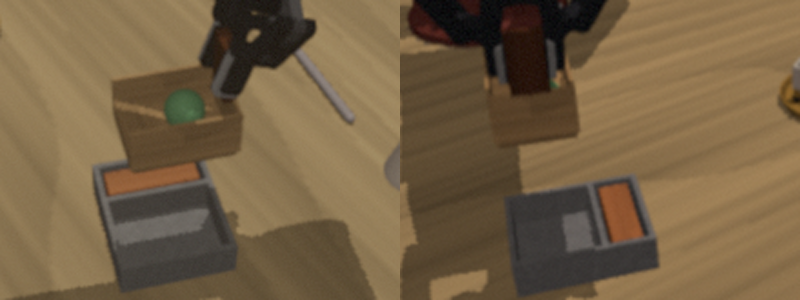

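Bin is clear of the pocket and level, soap inside at (184,107), pocket empty. Now work out the pour: turning about the leaned tool axis tips the bin.

```bash
cat >> h.py <<'E'
import json
TCP0=np.array([549.,-164,58.4]); M0=R.from_euler('xyz',[-1.909,-.044,-1.92]).as_matrix()
AX=R.from_euler('z',-20,degrees=True).as_matrix(); O0=np.array([518.,-152.5,4])
def binpt(p,T,M): return T+M@(M0.T@(O0+AX@np.array(p,float)-TCP0))
def binR(M): return M@M0.T@AX
E
python3 - <<'E'
from h import *
for deg in range(0,-216,-15):
    M=M0@R.from_euler('y',-0+np.radians(deg)).as_matrix(); B=binR(M)
    f=-B[:,0]; side=B[:,1]
    print(deg,'frontdown',np.degrees(np.arcsin(-f[2])).round(1),'ydown',np.degrees(np.arcsin(-side[2])).round(1),'fdir',np.degrees(np.arctan2(f[1],f[0])).round(), 'lip-TCP',(binpt((-42,0,26),np.zeros(3),M)).round(0),'corner-lip z',[(B@np.array([0,y,-26.]))[2].round(0) for y in(-31,31)],'yawx',np.degrees(np.arctan2(M[1,0],M[0,0])).round())
E
```

```text
0 frontdown 0.0 ydown -0.0 fdir 160.0 lip-TCP [-70.  26. -28.] corner-lip z [np.float64(-26.0), np.float64(-26.0)] yawx -110.0
-15 frontdown -0.0 ydown -5.0 fdir 174.0 lip-TCP [-74.  10. -28.] corner-lip z [np.float64(-29.0), np.float64(-23.0)] yawx -96.0
-30 frontdown 1.2 ydown -9.9 fdir -172.0 lip-TCP [-74.  -6. -30.] corner-lip z [np.float64(-31.0), np.float64(-20.0)] yawx -82.0
-45 frontdown 3.6 ydown -14.2 fdir -158.0 lip-TCP [-70. -21. -32.] corner-lip z [np.float64(-33.0), np.float64(-18.0)] yawx -67.0
-60 frontdown 6.9 ydown -17.9 fdir -144.0 lip-TCP [-63. -35. -36.] corner-lip z [np.float64(-34.0), np.float64(-15.0)] yawx -52.0
-75 frontdown 11.1 ydown -20.5 fdir -130.0 lip-TCP [-52. -46. -40.] corner-lip z [np.float64(-35.0), np.float64(-13.0)] yawx -37.0
-90 frontdown 15.7 ydown -21.8 fdir -117.0 lip-TCP [-39. -53. -46.] corner-lip z [np.float64(-35.0), np.float64(-12.0)] yawx -21.0
-105 frontdown 20.7 ydown -21.7 fdir -103.0 lip-TCP [-24. -57. -51.] corner-lip z [np.float64(-34.0), np.float64(-11.0)] yawx -5.0
-120 frontdown 25.7 ydown -20.2 fdir -88.0 lip-TCP [ -9. -57. -56.] corner-lip z [np.float64(-32.0), np.float64(-11.0)] yawx 11.0
-135 frontdown 30.3 ydown -17.5 fdir -73.0 lip-TCP [  5. -52. -61.] corner-lip z [np.float64(-30.0), np.float64(-12.0)] yawx 26.0
-150 frontdown 34.2 ydown -13.8 fdir -57.0 lip-TCP [ 18. -44. -65.] corner-lip z [np.float64(-28.0), np.float64(-13.0)] yawx 41.0
-165 frontdown 37.2 ydown -9.4 fdir -40.0 lip-TCP [ 29. -32. -67.] corner-lip z [np.float64(-25.0), np.float64(-15.0)] yawx 56.0
-180 frontdown 38.7 ydown -4.5 fdir -22.0 lip-TCP [ 37. -18. -69.] corner-lip z [np.float64(-23.0), np.float64(-18.0)] yawx 70.0
-195 frontdown 38.7 ydown 0.5 fdir -4.0 lip-TCP [ 41.  -3. -69.] corner-lip z [np.float64(-20.0), np.float64(-21.0)] yawx 84.0
-210 frontdown 37.2 ydown 5.3 fdir 14.0 lip-TCP [ 41.  13. -68.] corner-lip z [np.float64(-18.0), np.float64(-23.0)] yawx 98.0
```

The soap would leave across the dish's short side with this turning sense; regrasping with the hand half-turned lets me pour along the long axis. Put the bin back first.

>>> {"fn": "apply_moves", "kwargs": {
  "plan": [
    [1,[-2,45,16],0],
    [1,[-4,85,30],0],
    [1,[-4.5,98,35],0],
    [1,[-4.9,107,38],0],
    [1,[-5.2,114,40.5],0],
    [1,[-5.3,120,42.5],0],
    [1,[-5.3,122,43.2],0],
    [1,[-5.3,122,43.2],0]
  ]
}}

```text
clock: 19.62
tool_pos: [549.5, -164.2, 58.8]
ee_rot: [-1.908, -0.044, -1.92]
wrist_force: [0.6, 0.8, -0.9]
width: 26.6
```

```bash
python3 - <<'E'
from h import *
to(TCP0)
E
```

```text
t19.62 pos [ 549.5 -164.2   58.8] rot [-1.908 -0.044 -1.92 ] w26.6 F [ 0.6  0.8 -0.9] q [-0.38  0.52  1.6  -0.05  1.36  1.56] 
 shift [-0.   0.5 -0.3] roll None
```

>>> {"fn": "apply_moves", "kwargs": {
  "plan": [
    [0,[0,0,0],0],
    [0,[0,0,0],0],
    [0,[0,0,0],0],
    [0,[0,-30,0],0],
    [0,[0,-70,0],0],
    [0,[0,-75,0],-0.18],
    [0,[0,-75,0],-0.36],
    [0,[0,-75,0],-0.54]
  ]
}}

```text
clock: 20.62
tool_pos: [573.9, -169.7, 129.8]
ee_rot: [-1.883, 0.134, -1.403]
wrist_force: [0.1, -0.5, -0.9]
width: 85.5
```

>>> {"fn": "apply_moves", "kwargs": {
  "plan": [
    [0,[0,0,0],-0.18],
    [0,[0,0,0],-0.36],
    [0,[0,0,0],-0.54],
    [0,[0,0,0],-0.72],
    [0,[0,0,0],-0.9],
    [0,[0,0,0],-1.08],
    [0,[0,0,0],-1.26],
    [0,[0,0,0],-1.44]
  ]
}}

```text
clock: 21.62
tool_pos: [573.9, -169.7, 129.8]
ee_rot: [-1.471, 0.325, 0.08]
wrist_force: [1.0, -0.8, 0.7]
width: 85.6
```

```bash
python3 - <<'E'
from h import *
s,M=st();Mt=M0@R.from_euler('y',np.pi).as_matrix()
to(TCP0); print('rot needed',R.from_matrix(M.T@Mt).as_rotvec())
E
```

```text
lean bin axes [0.33  0.042 0.943] toolx yaw 4.6
t21.62 pos [ 573.9 -169.7  129.8] rot [-1.471  0.325  0.08 ] w85.6 F [ 1.  -0.8  0.7] q [-0.38  0.48  1.5  -0.05  1.49 -0.43] 
 shift [-0.3 75.8  0.1] roll None
rot needed [ 1.79904275e-03 -1.15022675e+00  7.67531582e-04]
```

>>> {"fn": "apply_moves", "kwargs": {
  "plan": [
    [0,[0,0,0],-0.18],
    [0,[0,0,0],-0.36],
    [0,[0,0,0],-0.54],
    [0,[0,0,0],-0.72],
    [0,[0,0,0],-0.9],
    [0,[0,0,0],-1.08],
    [0,[0,0,0],-1.15],
    [0,[0,30,0],-1.15]
  ]
}}

```text
clock: 22.62
tool_pos: [567.0, -168.6, 104.0]
ee_rot: [-1.242, 0.045, 1.222]
wrist_force: [0.1, 0.2, -0.7]
width: 85.4
```

```bash
python3 - <<'E'
from h import *
s,M=st();Mt=M0@R.from_euler('y',np.pi).as_matrix()
to(TCP0); print('rot needed',R.from_matrix(M.T@Mt).as_rotvec())
d=shot('wrist');h=cv2.cvtColor(d['img'],cv2.COLOR_RGB2HSV)
cv2.imwrite('pics/w3.png',d['img'][:,:,::-1])
E
```

```text
lean bin axes [0.323 0.042 0.945] toolx yaw 70.0
t22.62 pos [ 567.  -168.6  104. ] rot [-1.242  0.045  1.222] w85.4 F [ 0.1  0.2 -0.7] q [-0.38  0.49  1.54 -0.05  1.44 -1.58] 
 shift [ 0.2 49.2  2.8] roll None
rot needed [ 9.30264232e-03 -5.87109610e-05 -5.33537197e-04]
```

View pics/w3.png

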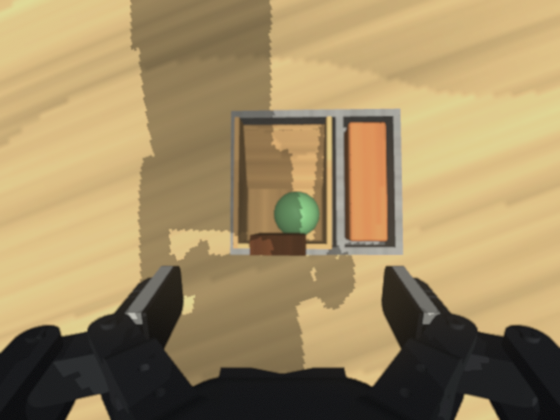

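Bin seated in its pocket, soap at (297,213) in it, tab centred between the fingers at (278,244). Grip again and lift.

>>> {"fn": "apply_moves", "kwargs": {
  "plan": [
    [0,[0,30,2.5],0],
    [0,[0,48,2.5],0],
    [0,[0,49,2.5],0],
    [1,[0,49,2.5],0],
    [1,[0,49,2.5],0],
    [1,[0,49,2.5],0],
    [1,[0,49,2.5],0],
    [1,[0,49,2.5],0]
  ],
  "force": 90
}}

```text
clock: 23.68
tool_pos: [544.6, -162.4, 54.2]
ee_rot: [-1.232, 0.044, 1.222]
wrist_force: [0.1, 0.8, 6.6]
width: 26.3
```

```bash
python3 - <<'E'
from h import *
s,M=st();p=s['tool_pos'];to(p);to(p+[0,0,100])
print(repr(p),repr(s['ee_rot']))
E
```

```text
lean bin axes [0.332 0.041 0.942] toolx yaw 70.0
t23.68 pos [ 544.6 -162.4   54.2] rot [-1.232  0.044  1.222] w26.3 F [0.1 0.8 6.6] q [-0.38  0.52  1.61 -0.05  1.35 -1.58] 
 shift [0. 0. 0.] roll None
t23.68 pos [ 544.6 -162.4   54.2] rot [-1.232  0.044  1.222] w26.3 F [0.1 0.8 6.6] q [-0.38  0.52  1.61 -0.05  1.35 -1.58] 
 shift [ -4.4 -94.2  33.2] roll None
array([ 544.55166199, -162.38898654,   54.24456022]) array([-1.23228614,  0.04392768,  1.2215379 ])
```

>>> {"fn": "apply_moves", "kwargs": {
  "plan": [
    [1,[-0.7,-14,5],0],
    [1,[-1.5,-33,11.6],0],
    [1,[-2.5,-56,19.8],0],
    [1,[-3.6,-80,28.2],0],
    [1,[-4.7,-104,36.7],0],
    [1,[-5.3,-122,43],0]
  ]
}}

```text
clock: 24.42
tool_pos: [545.1, -162.3, 186.1]
ee_rot: [-1.235, 0.044, 1.221]
wrist_force: [-1.0, 0.6, -2.0]
width: 26.8
```

```bash
cat >> h.py <<'E'
TCP0=np.array([544.6,-162.4,54.2]); M0=R.from_euler('xyz',[-1.232,.044,1.222]).as_matrix()
def plan(Ws):
    "Ws: list of (psi_deg total turn since grasp, lip world) -> tool shift/roll rows"
    s=ctrl.sense();M=R.from_euler('xyz',s['ee_rot']).as_matrix();p=s['tool_pos']
    cur=R.from_matrix(M0.T@M).as_rotvec()[1]
    for deg,L in Ws:
        Mt=M0@R.from_euler('y',np.radians(deg)).as_matrix()
        T=np.array(L,float)-binpt((-42,0,26),np.zeros(3),Mt)
        low=min(binpt((x,y,z),T,Mt)[2] for x,y,z in((-42,-31,0),(-42,31,0),(42,31,0),(42,-31,0)))
        print(deg,(M.T@(T-p)).round(0),'roll %.2f'%(np.radians(deg)-cur),'TCP',T.round(0),'low %.0f'%low)
E
python3 - <<'E'
from h import *
for deg in range(0,181,15):
    M=M0@R.from_euler('y',np.radians(deg)).as_matrix(); B=binR(M); f=-B[:,0]
    print(deg,'front',np.degrees(np.arcsin(-f[2])).round(1),'ydown',np.degrees(np.arcsin(-B[2,1])).round(1),'fdir',np.degrees(np.arctan2(f[1],f[0])).round(),'corner-lip',[(B@np.array([0,y,-26.])).round(0) for y in(-31,31)])
L=[474,211,110]
to([474,211,150])
plan([(45,L),(60,L),(75,L),(90,L)])
E
```

```text
0 front 0.0 ydown -0.0 fdir 160.0 corner-lip [array([-11., -29., -26.]), array([ 11.,  29., -26.])]
15 front 1.2 ydown 4.9 fdir 146.0 corner-lip [array([-18., -28., -23.]), array([ 17.,  23., -29.])]
30 front 3.6 ydown 9.3 fdir 132.0 corner-lip [array([-25., -24., -21.]), array([ 21.,  16., -31.])]
45 front 7.0 ydown 12.9 fdir 118.0 corner-lip [array([-31., -19., -18.]), array([ 23.,   8., -32.])]
60 front 11.1 ydown 15.6 fdir 104.0 corner-lip [array([-35., -12., -16.]), array([ 24.,  -1., -33.])]
75 front 15.8 ydown 17.0 fdir 91.0 corner-lip [array([-37.,  -5., -15.]), array([ 22.,  -9., -33.])]
90 front 20.8 ydown 17.0 fdir 77.0 corner-lip [array([-38.,   3., -14.]), array([ 18., -17., -32.])]
105 front 25.7 ydown 15.8 fdir 62.0 corner-lip [array([-36.,  11., -14.]), array([ 12., -23., -31.])]
120 front 30.4 ydown 13.2 fdir 47.0 corner-lip [array([-33.,  19., -15.]), array([  5., -28., -29.])]
135 front 34.3 ydown 9.7 fdir 31.0 corner-lip [array([-28.,  25., -16.]), array([ -2., -31., -26.])]
150 front 37.2 ydown 5.3 fdir 14.0 corner-lip [array([-21.,  30., -18.]), array([-11., -31., -23.])]
165 front 38.8 ydown 0.5 fdir -4.0 corner-lip [array([-14.,  32., -20.]), array([-19., -30., -21.])]
180 front 38.8 ydown -4.5 fdir -22.0 corner-lip [array([ -6.,  33., -23.]), array([-26., -26., -18.])]
t24.43 pos [ 545.1 -162.3  186.1] rot [-1.235  0.044  1.221] w26.8 F [-1.   0.6 -2. ] q [-0.38  0.36  1.55 -0.05  1.56 -1.59] 
 shift [327.7  84.6 176.6] roll None
45 [287.  76. 123.] roll 0.78 TCP [510. 154. 142.] low 78
60 [278.  76. 135.] roll 1.05 TCP [496. 150. 146.] low 77
75 [273.  76. 149.] roll 1.31 TCP [482. 150. 151.] low 77
90 [271.  76. 165.] roll 1.57 TCP [468. 153. 157.] low 78
```

```bash
python3 - <<'E'
from h import *
plan([(40,[450,130,125]),(70,[446,209,120])])
E
```

```text
40 [206.  64. 118.] roll 0.70 TCP [491.  76. 156.] low 93
70 [262.  76. 172.] roll 1.22 TCP [459. 147. 160.] low 87
```

>>> {"fn": "apply_moves", "kwargs": {
  "plan": [
    [1,[25,8,14],0.1],
    [1,[70,22,40],0.26],
    [1,[115,36,66],0.42],
    [1,[160,50,92],0.56],
    [1,[206,64,118],0.7],
    [1,[235,70,145],0.88],
    [1,[255,75,165],1.06],
    [1,[262,76,172],1.22]
  ]
}}

```text
clock: 25.42
tool_pos: [457.2, 148.6, 160.0]
ee_rot: [-1.497, 0.331, 0.003]
wrist_force: [1.2, 0.2, -0.9]
width: 26.9
```

```bash
python3 - <<'E'
from h import *
d=shot('side');c=shot('scene')
f=lambda x:cv2.resize(x[:,:,::-1],(400,300),interpolation=cv2.INTER_CUBIC)
cv2.imwrite('pics/c4.png',np.hstack([f(d['img'][100:250,70:270]),f(c['img'][70:220,205:405])]))
M=R.from_euler('xyz',ctrl.sense()['ee_rot']).as_matrix();T=ctrl.sense()['tool_pos']
P=[binpt(p,T,M) for p in((-42,-31,26),(-42,31,26),(42,-31,44),(42,31,44),(-42,31,0))]
print(((proj(d,P)-[70,100])*2).round(),((proj(c,P)-[205,70])*2).round()+[400,0])
L=lambda z:[446,209,z]
plan([(70,L(120)),(78,L(108)),(86,L(96)),(92,L(90)),(95,L(86)),(98,L(84)),(102,L(84)),(106,L(84)),(110,L(84))])
E
```

```text
[[128. 131.]
 [191. 124.]
 [167. 135.]
 [235. 127.]
 [191. 151.]] [[566. 114.]
 [603. 146.]
 [516. 100.]
 [554. 135.]
 [593. 167.]]
70 [ 1. -0. -1.] roll 0.00 TCP [459. 147. 160.] low 87
78 [-3. 11. -1.] roll 0.14 TCP [451. 148. 150.] low 75
86 [-7. 23.  0.] roll 0.28 TCP [444. 150. 141.] low 64
92 [-11.  28.   2.] roll 0.39 TCP [438. 152. 137.] low 58
95 [-12.  32.   3.] roll 0.44 TCP [436. 153. 134.] low 54
98 [-15.  34.   4.] roll 0.49 TCP [433. 155. 133.] low 53
102 [-18.  34.   6.] roll 0.56 TCP [430. 157. 134.] low 53
106 [-21.  34.   9.] roll 0.63 TCP [427. 159. 136.] low 53
110 [-24.  34.  11.] roll 0.70 TCP [424. 162. 137.] low 54
```

View pics/c4.png

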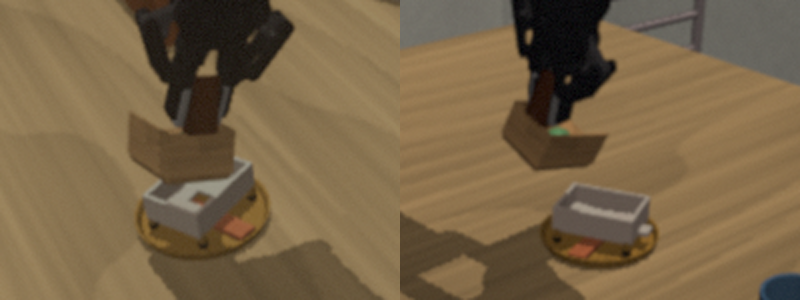

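Bin over the stand with the soap still in it (scene crop (560,132)), low corner near (590,167), matching my model. Lower and tip slowly.

>>> {"fn": "apply_moves", "kwargs": {
  "plan": [
    [1,[-3,11,-1],0.14],
    [1,[-7,23,0],0.28],
    [1,[-11,28,2],0.39],
    [1,[-12,32,3],0.44],
    [1,[-15,34,4],0.49],
    [1,[-18,34,6],0.56],
    [1,[-21,34,9],0.63]
  ]
}}

```text
clock: 26.4
tool_pos: [427.3, 158.6, 135.7]
ee_rot: [-1.711, 0.309, -0.656]
wrist_force: [0.3, 0.1, -1.1]
width: 26.7
```

```bash
cat >> h.py <<'E'
def soap():
    for n in('side','scene'):
        d=shot(n);h=cv2.cvtColor(d['img'],cv2.COLOR_RGB2HSV)
        m=((h[...,0]>45)&(h[...,0]<90)&(h[...,1]>70)&(h[...,2]>40)).astype(np.uint8);k,l,s,c=cv2.connectedComponentsWithStats(m)
        i=1+np.argmax(s[1:,4]) if k>1 else 0
        print(n,c[i].round(1),s[i,4],'at z39',onz(d,c[i],39).round(0)[:2],'at z90',onz(d,c[i],90).round(0)[:2])
E
python3 - <<'E'
from h import *
soap();L=lambda z:[446,209,z]
plan([(106,L(84)),(109,L(84)),(112,L(84)),(115,L(84)),(118,L(84)),(121,L(84)),(124,L(84)),(127,L(84)),(130,L(84))])
E
```

```text
side [279.5 209.5] 235200 at z39 [621.  54.] at z90 [590.   5.]
scene [277.4 143.3] 18 at z39 [308. 265.] at z90 [399. 193.]
106 [-0.  0. -0.] roll 0.00 TCP [427. 159. 136.] low 53
109 [-4.  0.  0.] roll 0.06 TCP [425. 161. 137.] low 54
112 [-7.  0.  0.] roll 0.11 TCP [422. 163. 138.] low 54
115 [-10.   0.   1.] roll 0.16 TCP [420. 165. 138.] low 55
118 [-13.   0.   2.] roll 0.21 TCP [419. 167. 139.] low 55
121 [-16.   0.   2.] roll 0.27 TCP [417. 170. 140.] low 55
124 [-18.   0.   3.] roll 0.32 TCP [415. 172. 141.] low 56
127 [-21.   0.   4.] roll 0.37 TCP [414. 175. 142.] low 56
130 [-24.   0.   6.] roll 0.42 TCP [412. 177. 142.] low 57
```

>>> {"fn": "apply_moves", "kwargs": {
  "plan": [
    [1,[-4,0,0],0.06],
    [1,[-7,0,0],0.11],
    [1,[-10,0,1],0.16],
    [1,[-13,0,2],0.21],
    [1,[-16,0,2],0.27],
    [1,[-18,0,3],0.32],
    [1,[-21,0,4],0.37],
    [1,[-24,0,6],0.42]
  ]
}}

```text
clock: 27.5
tool_pos: [412.9, 177.1, 142.4]
ee_rot: [-1.824, 0.226, -1.079]
wrist_force: [-0.4, 0.2, -0.4]
width: 26.8
```

```bash
python3 - <<'E'
from h import *
soap();L=lambda z:[446,209,z]
plan([(130,L(84)),(135,L(84)),(140,L(84)),(145,L(84)),(150,L(84)),(155,L(84))])
E
```

```text
side [150.  176.1] 66 at z39 [461. 281.] at z90 [442. 214.]
scene [287.8 142.5] 76 at z39 [320. 289.] at z90 [410. 214.]
130 [-0.  0. -1.] roll 0.01 TCP [412. 177. 142.] low 57
135 [-5.  0. -0.] roll 0.09 TCP [410. 182. 143.] low 58
140 [-10.   0.   1.] roll 0.18 TCP [408. 187. 144.] low 59
145 [-15.   0.   2.] roll 0.27 TCP [407. 191. 145.] low 60
150 [-20.   0.   4.] roll 0.35 TCP [406. 196. 146.] low 61
155 [-25.   0.   6.] roll 0.44 TCP [406. 201. 146.] low 62
```

>>> {"fn": "apply_moves", "kwargs": {
  "plan": [
    [1,[-2,0,0],0.05],
    [1,[-5,0,0],0.09],
    [1,[-8,0,0],0.14],
    [1,[-10,0,1],0.18]
  ]
}}

```text
clock: 28.1
tool_pos: [409.3, 186.0, 144.6]
ee_rot: [-1.859, 0.178, -1.253]
wrist_force: [0.5, -0.4, 0.1]
width: 26.7
```

```bash
python3 - <<'E'
from h import *
soap();L=lambda z:[448,209,z]
plan([(140,L(84)),(145,L(84)),(150,L(84)),(155,L(84)),(160,L(84))])
E
```

```text
side [168.5 188.3] 111 at z39 [476. 225.] at z90 [456. 162.]
scene [310.8 171.1] 123 at z39 [472. 228.] at z90 [545. 160.]
140 [-0. -0.  1.] roll 0.00 TCP [410. 187. 144.] low 59
145 [-5. -0.  2.] roll 0.09 TCP [409. 191. 145.] low 60
150 [-10.  -0.   2.] roll 0.18 TCP [408. 196. 146.] low 61
155 [-15.  -0.   4.] roll 0.26 TCP [408. 201. 146.] low 62
160 [-20.  -0.   5.] roll 0.35 TCP [408. 207. 147.] low 62
```

Both views agree at z≈39, near (474,226): the soap is in the dish. Lift away, turn back.

```bash
python3 - <<'E'
from h import *
L=lambda z:[446,209,z]
plan([(138,[446,205,110]),(130,[446,200,130]),(120,[450,160,140]),(110,[455,110,140]),(100,[460,60,140]),(90,[465,20,140]),(80,[470,-20,140]),(70,[473,-60,140])])
E
```

```text
138 [  1. -24.  -9.] roll -0.03 TCP [409. 181. 170.] low 84
130 [ 10. -43. -16.] roll -0.17 TCP [412. 168. 188.] low 103
120 [ 57. -57. -27.] roll -0.35 TCP [421. 120. 196.] low 111
110 [114. -62. -35.] roll -0.52 TCP [433.  63. 193.] low 110
100 [171. -67. -43.] roll -0.70 TCP [445.   7. 190.] low 109
90 [217. -72. -45.] roll -0.87 TCP [459. -38. 187.] low 108
80 [262. -76. -46.] roll -1.04 TCP [473. -81. 183.] low 107
70 [305. -80. -49.] roll -1.22 TCP [ 486. -122.  180.] low 107
```

>>> {"fn": "apply_moves", "kwargs": {
  "plan": [
    [1,[1,-24,-9],-0.03],
    [1,[10,-43,-16],-0.17],
    [1,[57,-57,-27],-0.35],
    [1,[114,-62,-35],-0.52],
    [1,[171,-67,-43],-0.7],
    [1,[217,-72,-45],-0.87],
    [1,[262,-76,-46],-1.04],
    [1,[305,-80,-49],-1.22]
  ]
}}

```text
clock: 29.2
tool_pos: [485.7, -123.8, 179.6]
ee_rot: [-1.493, 0.328, 0.014]
wrist_force: [-1.0, 0.1, -1.4]
width: 26.9
```

```bash
python3 - <<'E'
from h import *
s,M=st();print('rv',R.from_matrix(M.T@M0).as_rotvec());to([544.6,-162.4,140])
soap()
E
```

```text
lean bin axes [0.328 0.042 0.944] toolx yaw 0.8
rv [ 0.00428373 -1.21338916  0.00251297]
t29.20 pos [ 485.7 -123.8  179.6] rot [-1.493  0.328  0.014] w26.9 F [-1.   0.1 -1.4] q [-0.36  0.23  1.73 -0.05  1.51 -0.35] 
 shift [ 68.1  15.6 -40.7] roll None
side [166.2 187.4] 169 at z39 [473. 230.] at z90 [453. 167.]
scene [310.8 171.1] 122 at z39 [472. 229.] at z90 [545. 160.]
```

>>> {"fn": "apply_moves", "kwargs": {
  "plan": [
    [1,[15,2,-9],-0.17],
    [1,[30,4,-18],-0.34],
    [1,[45,7,-27],-0.52],
    [1,[60,10,-36],-0.7],
    [1,[68,14,-41],-0.88],
    [1,[68,16,-41],-1.05],
    [1,[68,16,-41],-1.213],
    [1,[68,16,-41],-1.213]
  ]
}}

```text
clock: 30.3
tool_pos: [544.5, -165.0, 139.5]
ee_rot: [-1.238, 0.048, 1.213]
wrist_force: [-0.9, -0.4, -1.4]
width: 26.8
```

```bash
python3 - <<'E'
from h import *
s,M=st();print('rv',R.from_matrix(M.T@M0).as_rotvec());to([544.6,-162.4,54.2])
a=shot('side');b=shot('scene')
f=lambda x:cv2.resize(x[:,:,::-1],(400,300),interpolation=cv2.INTER_CUBIC)
cv2.imwrite('pics/c5.png',np.vstack([np.hstack([f(a['img'][220:355,235:415]),f(b['img'][155:290,85:265])]),np.hstack([f(a['img'][160:240,125:215]),f(b['img'][150:210,265:345])])]))
E
```

```text
lean bin axes [0.327 0.043 0.944] toolx yaw 69.5
rv [ 0.00529417 -0.00956965 -0.00089146]
t30.30 pos [ 544.5 -165.   139.5] rot [-1.238  0.048  1.213] w26.8 F [-0.9 -0.4 -1.4] q [-0.39  0.41  1.58 -0.06  1.48 -1.58] 
 shift [  6.6  80.7 -27.1] roll None
```

View pics/c5.png

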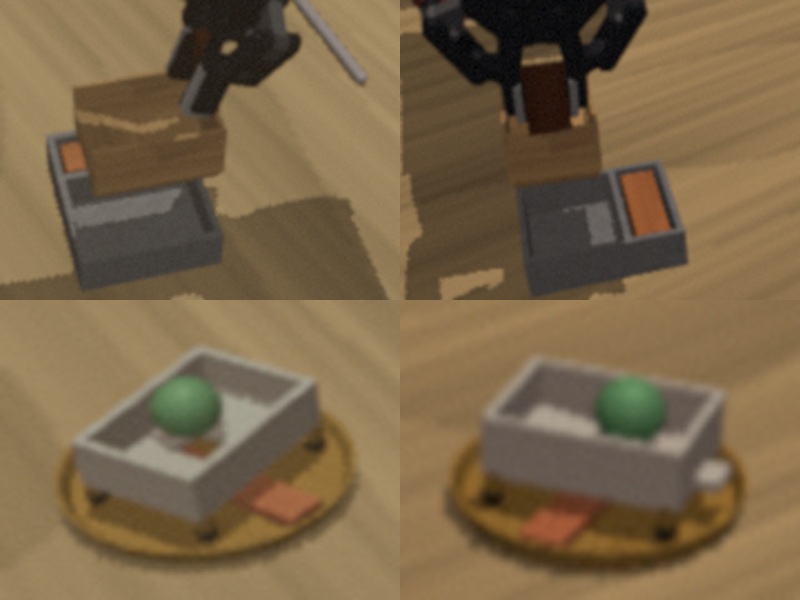

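Soap rests in the dish at (186,407), stand flat. Now lower the bin to just above the pocket, then check alignment.

>>> {"fn": "apply_moves", "kwargs": {
  "plan": [
    [1,[2.4,0,1],-0.01],
    [1,[3.5,20,-6],-0.01],
    [1,[4.3,38,-12.5],-0.01],
    [1,[4.6,44,-14.5],-0.01],
    [1,[4.6,44,-14.5],-0.01]
  ]
}}

```text
clock: 31.02
tool_pos: [543.9, -162.4, 91.8]
ee_rot: [-1.235, 0.045, 1.222]
wrist_force: [0.5, -0.8, -0.2]
width: 27.0
```

```bash
python3 - <<'E'
from h import *
s,M=st();print('rv',R.from_matrix(M.T@M0).as_rotvec());to([544.6,-162.4,54.2])
E
```

```text
lean bin axes [0.33  0.043 0.943] toolx yaw 70.0
rv [ 0.00287805 -0.00054214 -0.00097935]
t31.02 pos [ 543.9 -162.4   91.8] rot [-1.235  0.045  1.222] w27.0 F [ 0.5 -0.8 -0.2] q [-0.38  0.47  1.6  -0.06  1.41 -1.58] 
 shift [  2.   35.2 -13. ] roll None
```

>>> {"fn": "apply_moves", "kwargs": {
  "plan": [
    [1,[0.5,6,-1.9],0],
    [1,[0.8,13,-4.4],0],
    [1,[1.2,19,-6.6],0],
    [1,[1.5,25,-9],0],
    [1,[1.8,31,-11.3],0],
    [1,[2,35,-13],0],
    [1,[2,35,-13],0]
  ]
}}

```text
clock: 31.9
tool_pos: [544.6, -162.3, 54.4]
ee_rot: [-1.234, 0.045, 1.222]
wrist_force: [-0.1, -0.4, 0.4]
width: 26.9
```

```bash
python3 - <<'E'
from h import *
to([544.6,-162.4,54.2])
E
```

```text
t31.90 pos [ 544.6 -162.3   54.4] rot [-1.234  0.045  1.222] w26.9 F [-0.1 -0.4  0.4] q [-0.38  0.52  1.61 -0.06  1.35 -1.58] 
 shift [-0.   0.1 -0.1] roll None
```

Back at the grasp pose with no contact force; release and retreat along the fingers.

>>> {"fn": "apply_moves", "kwargs": {
  "plan": [
    [0,[0,0,0],0],
    [0,[0,0,0],0],
    [0,[0,0,0],0],
    [0,[0,0,0],0],
    [0,[0,-30,0],0],
    [0,[0,-80,0],0],
    [0,[0,-130,0],0],
    [0,[0,-130,0],0]
  ]
}}

```text
clock: 32.9
tool_pos: [591.1, -173.4, 182.8]
ee_rot: [-1.246, 0.045, 1.221]
wrist_force: [-0.7, 0.7, -0.8]
width: 85.7
```

```bash
python3 - <<'E'
from h import *
a=shot('side');b=shot('scene');w=shot('wrist')
f=lambda x:cv2.resize(x[:,:,::-1],(400,300),interpolation=cv2.INTER_CUBIC)
cv2.imwrite('pics/c6.png',np.vstack([np.hstack([f(a['img'][265:355,245:345]),f(b['img'][220:292,125:221])]),np.hstack([f(a['img'][160:240,125:215]),f(w['img'])])]))
soap();st()
E
```

```text
side [166.1 187.5] 168 at z39 [473. 230.] at z90 [453. 167.]
scene [310.7 171. ] 120 at z39 [472. 229.] at z90 [544. 160.]
lean bin axes [0.334 0.042 0.942] toolx yaw 70.0
```

View pics/c6.png

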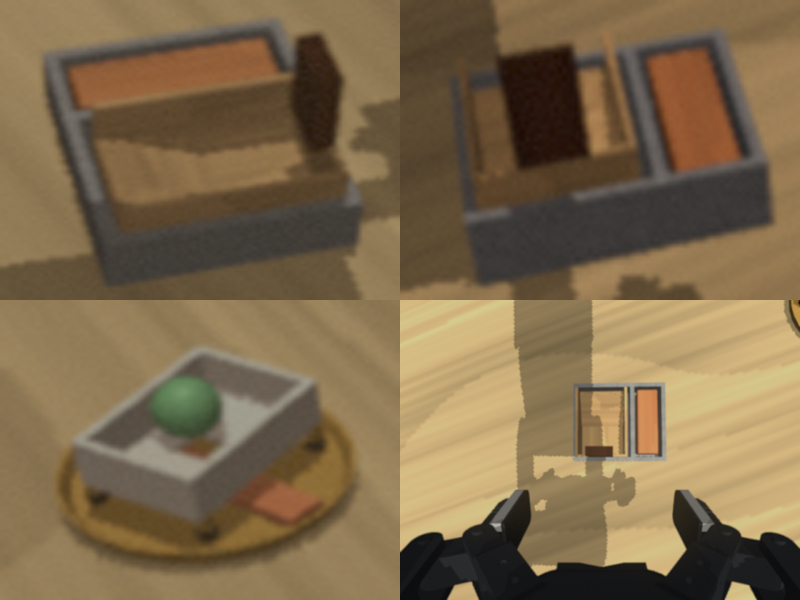

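```bash
python3 -c "
from bench import ctrl
print(ctrl.close_job(), ctrl.sense()['clock'])"
```

```text
the job is handed in; nothing more can be done
the job is handed in; nothing more can be done
```

The job is handed in, at about 33 s on the clock when I last read it; no verdict was reported.

- **Stand:** I turned it about 45° in the saucer without lifting it out. It now sits square across the rib and looks flat, with the feet visible in the views clear of the rib.
- **Tipping method:** the moves have no tilt, so I pushed the empty arm against its reach limit until the hand leaned about 0.34 rad. Turning the bin about that leaned axis tipped it and brought it back upright.
- **Regrip:** on the first lift I saw that the soap would leave across the dish's short side. I set the bin back in its pocket, took it again with the hand half-turned, and lifted it straight out a second time.
- **Soap:** it was tipped with the pouring edge about 84 mm above the counter. The fingers held only the tab.
- **Last checks:** two views agree on the soap at about (473, 229) mm, resting in the dish about 18 mm off centre. The bin went back to its grasp pose within 0.2 mm with almost no contact force. In the last pictures the tab and walls sit as they did at the start. The near side wall was in the gripper's shadow there, so I judged that side mainly from the tab.
- **Bystanders and forces:** the buffer is still in its pocket. I did not re-measure the other bystanders after the work, but no move went near them. The highest wrist force I read was about 60 N, during the reach test with an empty hand, and it was back to about 0 at the next reading.

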